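Check the swing of an electrode stand's arm

ROBOT

A 7-joint arm with a two-finger parallel gripper is mounted at the origin on a cart in front of the work surface, level with it; the furniture and walls round the work are solid. World frame = base frame: x ahead of the robot, y to its left, z up, the work surface at z = 0. Lengths are in m, angles in rad, forces in N, time in s.
With the tool pointing down it reaches from about 0.4 to 0.875 m from the base axis. Payload 4.4 kg.
Tool frame: the origin (TCP) lies on the centre line of the jaws, within the pads' length; the fingertips stand 19 mm ahead of it and the grasp point (between the pads) is the TCP (bot.tip_reach is the distance from the TCP to the fingertips, in m); x points along the fingers, z is the direction in which the jaws open and shut, and the axes are right-handed (so a half turn about x gives the same grasp; the last joint's range is limited). The gripper opens to 85 mm and grips with 20 to 120 N. Pads are 22 mm wide; open, the fingers measure 114 mm over their backs; the gripper's body (76 mm by 85 mm) begins 54 mm behind the grasp point. The pads swing forward as they close: fully open they stand 13 mm farther back than shut.
Start: joints at [1.144, 0.628, 0.038, 1.517, -0.027, 0.996, -0.02], TCP at [0.229, -0.608, 0.25] pointing down, gripper open.
Joint ranges: [-3.06, 3.06], [-0.37, 2.12], [-1.25, 1.32], [0.18, 2.47], [-1.1, 4.24], [0.23, 1.98], [-2.94, 2.94]. Speed limits (rad/s): [2.57, 2.57, 3.14, 3.14, 3.14, 3.14, 3.14].

INTERFACE

Orientations are given as a rotation vector (axis times angle).
In Python, from cell import bot gives the robot as it stands.
- The arm moves only by the shell command python3 -m inch 'ROWS'. ROWS is JSON, a list of rows, each a list of 3 entries, a list of its own where there are three numbers: the shift along the tool's x, y, z normalised to -1 to 1, where 1 is 0.05 m, then the turn about the tool's x normalised to -1 to 1, where 1 is 360 degrees, then the gripper command: -1 is fully open, 1 is shut, values between are in proportion. A call has 1 to 5 rows; each row shifts and turns the pose as measured when the row begins, along the tool's axes as they then stand; what a row does not reach is not made up. A row lasts 1/8 s, in which the tool goes at most 62.5 mm and 10.7 degrees, less where a joint would pass 70% of its speed; a pose out of reach is approached as far as the arm can. A call with a number of a shift or a turn outside -1 to 1 is refused whole. A call with a gripper value outside its range is refused whole. The fingers move at their own pace and stop on an object; the grip force is fixed at half the most. Time passes only in rows, so rows that do not move let the fingers close. It gives the time, the measured TCP pose, the force and the opening at its end, in the units of the state.
- bot.observe(): the state, without advancing time (a new reading comes with each control period).
- bot.snapshot(name): name is "scene" or "top"; returns the picture (480x640x3 uint8, red, green, blue); there is no depth.
- bot.camera_model(name): a dict with "fx", "fy", "cx", "cy" (pixels), "xyz" and "attitude" of the camera in the world. Camera axes: x right, y down, z forward; pixel columns grow to the right and rows downward; lengths in m; the calibration is good to about 2 mm. A picture is of the moment at which its call begins. camera_model takes no time and is no camera call.
- bot.job_done(): hands the job in, once; it reports no verdict.
Trained networks look in the newest picture that a camera, given by its name, has taken for a name from the list of things; names that differ only in an ending like _2 or _b are one class to them, and where a whole thing is asked for, a point or a joint stands for the part that bears it (a point fixed in the world has none). Each returns a list of dicts, best first, with "p" (0 to 1); they miss things now and then, are a little off and sometimes report something else, mostly with a low value. They report only what shows in the picture. A call takes as long as a camera call.
- bot.recognise(camera, query): "at" ([column, row] in pixels, amid what is visible of it).
- bot.masks_of(camera, query): "pixels" (480x640 bool, what is visible of it) and "at" ([column, row] in pixels, amid what is visible of it).
- bot.pinpoint(camera, query): "at" ([column, row] in pixels: a listed point, or the origin of a listed thing).
The state is a dict: "time": time; "qpos": joint angles; "qd": joint speeds; "joint_efforts": joint torques, N m; "eef_pos": TCP position; "eef_rot": TCP orientation; "contact_force": force on the tool from outside, world axes, zero at the start; "wrist_torque": the same for the moment, N m; "opening": finger opening in m.
Only numpy, scipy, OpenCV 4.12 (cv2) and the standard library are available. Lean on these libraries where they do the work, as an engineer would, in place of code of your own. Each camera call takes 0.05 s, during which the arm holds its last target.

TASK

Check the arm of the electrode stand with the yellow band round its foot for stiff or binding spots: slowly swing it all the way up to its top stop and then all the way back down to its bottom stop. Let go and leave it down; leave the arm of the stand with the red band as it is.

Things in the scene. Friction and masses are not known exactly. Their poses are not given: they have to be found in the camera images.
- yellow_stand_arm (a joint): Arm hinge of the white electrode stand with the yellow band round its foot. 0 = fully down (bottom stop; arm slopes 22 degrees down to the clamp head), 0.436 rad = fully up (top stop; 3 degrees above level); grows as the head rises. Friction 0.4 N m all along: the arm stays where it is left; starts about midway. The stand is fixed to the worktop.
- yellow_grip (a point): Holding point, moves with that arm: centre of the bar's section, 110 mm from the hinge towards the clamp head. White bar, 19 mm thick along the hinge axis, 31 mm deep, ending 160 mm from the hinge at the clamp head (blue-capped electrode). Height 174 mm at joint 0, 221 mm at 0.436. Free on both sides and above. Hinge axis is (0.490, 0.872, 0) in its axes; z is up at joint 0.
- yellow_hinge (a point): Point on the hinge axis, mid-thickness of the bar, 215 mm above the worktop; fixed, its axes are the stand's, z up. Level hinge axis (0.490, 0.872, 0); seen from above the arm points along (-0.872, 0.490); right-hand turn about the axis raises it. Column 230 mm high beneath; foot, 127 mm across, 30 mm high (yellow band 148 across), centred at (-0.010, 0.082) from here.
- red_grip (a point): The same holding point on the arm of a second stand, alike but with a red band round its foot; to be left alone.

How it is judged:
On the way, in this order (a step that is already met when the one before it is completed fails the run):
1. the yellow-banded stand's arm is swung up to its top stop (within 0.1 rad, 16 mm at the clamp head) (value of joint yellow_stand_arm above 0.336 rad), for 0.1 s.
2. it is swung back down to its bottom stop (within 0.1 rad) (value of joint yellow_stand_arm below 0.1 rad), for 0.1 s.
At the end, for the whole second after the job is handed in: The yellow-banded stand's arm, after it has been at the top, is at rest within 0.1 rad of its bottom stop, and the red-banded stand's arm has not been moved (holding point within 15 mm of its start) (value of joint yellow_stand_arm below 0.1 rad and velocity of joint yellow_stand_arm between -0.1 and 0.1 rad/s and distance of red_grip from where it was at the start of the episode below 0.015 m); the robot touches nothing.
It fails at once if the red-banded stand's arm is moved by more than 15 mm at its holding point (distance of red_grip from where it was at the start of the episode above 0.015 m).
It fails at once if the yellow-banded stand's arm is flung (faster than 4 rad/s) (velocity of joint yellow_stand_arm above 4 rad/s or velocity of joint yellow_stand_arm below -4 rad/s).
It also fails if it takes over 35 s, if anything falls off the work surface, if the arm or the gripper's body presses on something with over 40 N, if the wrist force passes 120 N, or if a joint passes its speed limit or range.

## Working session

There is one attempt and no reset: what is moved stays moved. The work goes in short steps, Python scripts to look and compute and a shell command to move; the robot and the scene stay as the last step left them, time stands still between calls to the robot, and variables do not carry over. Pictures are saved under pics/ and viewed, and the job is handed in when it is done.

```bash
mkdir -p pics; ls; cat > h.py <<'E'
import numpy as np, cv2
from cell import bot
from scipy.spatial.transform import Rotation as R
def snap(c,f):
    im=bot.snapshot(c); cv2.imwrite('pics/'+f,im[:,:,::-1]); return im
E
python3 - <<'E'
from h import *
s=bot.observe(); print(s)
for c in('scene','top'):
    snap(c,c+'0.png'); print(bot.camera_model(c))
    for q in('yellow_grip','yellow_hinge','red_grip'):
        print(c,q,bot.pinpoint(c,q))
E
```

```text
pics
{'time': 0.0, 'qpos': array([ 1.14422955,  0.6293415 ,  0.03847249,  1.51837688, -0.02697983,
        0.99628088, -0.02000585]), 'qd': array([ 0.00060219, -0.00103574,  0.00036901,  0.0006648 ,  0.00098371,
       -0.00088804, -0.00029183]), 'joint_efforts': array([ 2.32719340e-04, -5.63404477e+01,  1.22620538e+00, -1.93445742e+01,
        1.09278836e-02,  1.06799137e-02,  2.74070908e-05]), 'eef_pos': array([ 0.22924305, -0.60760547,  0.24938977]), 'eef_rot': array([ 0.94054886,  1.36016788, -0.93885678]), 'contact_force': array([0.26168298, 0.0618657 , 0.07400667]), 'wrist_torque': array([ 0.04493947, -0.03891587,  0.07728491]), 'opening': 0.08545650851575726}
{'fx': 589.9333001036842, 'fy': 589.9333001036842, 'cx': 324.78053738102204, 'cy': 239.6758370062507, 'xyz': array([0.09459928, 0.44850686, 0.91740221]), 'attitude': array([-0.98396963,  2.42918569, -1.10575926])}
scene yellow_grip [{'at': [266.9, 329.3], 'p': 0.73}]
scene yellow_hinge [{'at': [232.6, 279.6], 'p': 0.88}]
scene red_grip []
{'fx': 486.690033041147, 'fy': 486.690033041147, 'cx': 323.48038182305174, 'cy': 241.90984103761892, 'xyz': array([ 0.47802677, -0.07753434,  1.07750126]), 'attitude': array([-2.16936437,  2.1164392 , -0.14921023])}
top yellow_grip [{'at': [243.6, 257.7], 'p': 0.77}]
top yellow_hinge [{'at': [261.5, 197.5], 'p': 0.63}]
top red_grip [{'at': [394.6, 266.7], 'p': 0.93}]
```

View pics/scene0.png

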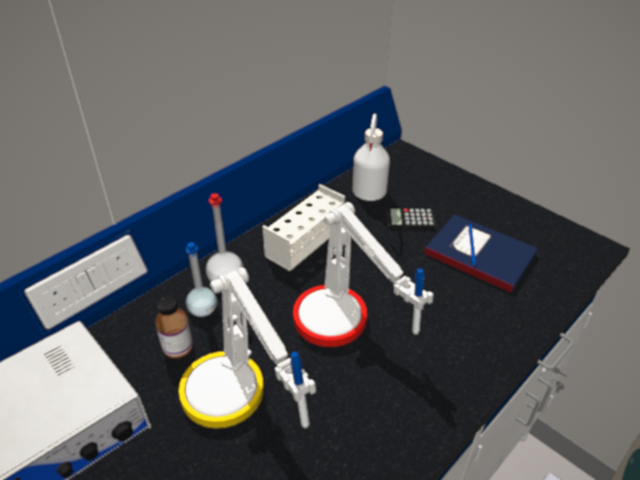

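View pics/top0.png

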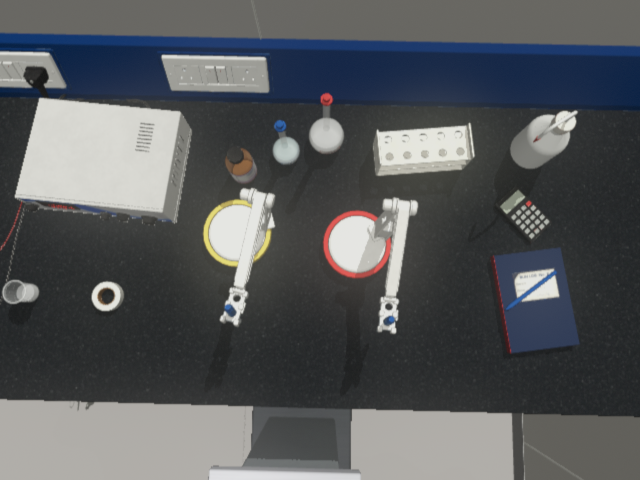

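```bash
cat >> h.py <<'E'
def ray(c,uv):
    m=bot.camera_model(c); d=np.array([(uv[0]-m['cx'])/m['fx'],(uv[1]-m['cy'])/m['fy'],1])
    return m['xyz'],R.from_rotvec(m['attitude']).apply(d)
def onz(c,uv,z):
    o,d=ray(c,uv); return o+d*(z-o[2])/d[2]
def tri(a,b):
    (o1,d1),(o2,d2)=ray('scene',a),ray('top',b)
    A=np.stack([d1,-d2],1); t=np.linalg.lstsq(A,o2-o1,rcond=None)[0]
    p,q=o1+t[0]*d1,o2+t[1]*d2; return (p+q)/2,np.linalg.norm(p-q)
def proj(c,p):
    m=bot.camera_model(c); v=R.from_rotvec(m['attitude']).inv().apply(np.array(p)-m['xyz'])
    return [m['cx']+m['fx']*v[0]/v[2],m['cy']+m['fy']*v[1]/v[2]]
E
python3 - <<'E'
from h import *
print('grip',tri([266.9,329.3],[243.6,257.7]))
print('hinge',tri([232.6,279.6],[261.5,197.5]))
print(onz('scene',[232.6,279.6],.215),onz('top',[261.5,197.5],.215))
print(onz('scene',[266.9,329.3],.198),onz('top',[243.6,257.7],.198),onz('top',[394.6,266.7],.198))
s=bot.observe();print(R.from_rotvec(s['eef_rot']).as_matrix().round(3))
E
```

```text
grip (array([0.57162695, 0.07200845, 0.2000864 ]), np.float64(0.005670645266477636))
hinge (array([0.68358893, 0.04441038, 0.21084262]), np.float64(0.0008229317221024623))
[0.67973074 0.04659674 0.215     ] [0.6829317 0.0440938 0.215    ]
[0.57046721 0.06946639 0.198     ] [0.57409852 0.07418624 0.198     ] [ 0.56442269 -0.20030157  0.198     ]
[[-0.     0.936  0.353]
 [ 0.     0.353 -0.936]
 [-1.    -0.    -0.   ]]
```

The scene view shows the yellow-banded stand at left: hinge near (233,280), bar running to the clamp head near (295,380). In the top view the bar runs from (265,195) to (235,305), and the red stand is to its right. I'll fit the stand's pose and joint value next.

```bash
cat >> h.py <<'E'
from scipy.optimize import least_squares
def model(p,r=.11):
    x,y,a,q=p; t=q-.384; u=np.array([np.cos(a),np.sin(a),0])
    return np.array([x,y,.215])+r*np.cos(t)*u+np.array([0,0,r*np.sin(t)])
def draw(c,im,p,f):
    im=im[:,:,::-1].copy()
    for r in (0,.11,.16):
        cv2.circle(im,tuple(int(round(v)) for v in proj(c,model(p,r))),3,(0,0,255),1)
    cv2.imwrite('pics/'+f,im)
E
python3 - <<'E'
from h import *
G={('scene',.11):[[266.9,329.3]],('top',.11):[[243.6,257.7]],('scene',0):[[232.6,279.6]],('top',0):[[261.5,197.5]]}
ims={}
for i in range(2):
  for c in('scene','top'):
    ims[c]=bot.snapshot(c)
    for q,r in(('yellow_grip',.11),('yellow_hinge',0)):
        o=bot.pinpoint(c,q)
        if o: G[(c,r)].append(o[0]['at'])
print(G)
def f(p): return np.concatenate([np.subtract(proj(c,model(p,r)),a) for (c,r),l in G.items() for a in l])
s=least_squares(f,[.68,.045,2.9,.2],loss='soft_l1')
print(s.x,np.degrees(s.x[2]),f(s.x).round(1),'grip',model(s.x))
for c in ims: draw(c,ims[c],s.x,'fit_%s.png'%c)
a=cv2.imread('pics/fit_scene.png')[230:430,150:350];b=cv2.imread('pics/fit_top.png')[160:360,150:350]
cv2.imwrite('pics/fit.png',cv2.resize(np.hstack([a,b]),(800,400)))
E
```

```text
{('scene', 0.11): [[266.9, 329.3], [267.0, 329.7], [266.3, 330.2]], ('top', 0.11): [[243.6, 257.7], [242.7, 257.9], [242.3, 259.4]], ('scene', 0): [[232.6, 279.6], [232.2, 279.6], [233.1, 279.0]], ('top', 0): [[261.5, 197.5], [261.0, 197.5], [263.5, 200.0]]}
[0.67876895 0.04559918 2.89426365 0.22672924] 165.8290919575878 [-2.6  0.  -2.7 -0.4 -2.  -0.9  1.1  0.4  2.   0.2  2.4 -1.3  0.8 -0.
  1.2 -0.   0.3  0.6 -0.9  2.2 -0.4  2.2 -2.9 -0.3] grip [0.57343254 0.07219649 0.19777144]
```

View pics/fit.png

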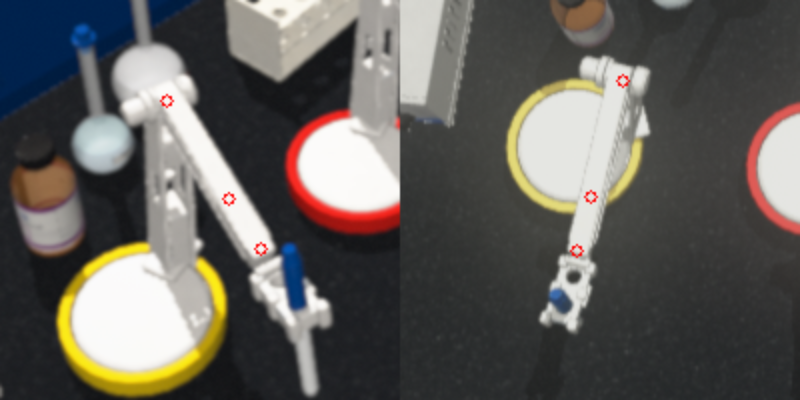

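The fitted points sit on the bar in both crops (hinge, grip and bar end). Grip is about (0.573, 0.072, 0.198), joint about 0.22, jaw axis at 75.8°. Now I'll lift and turn.

```bash
python3 -m inch '[[[-1,0,0],0.025,-1],[[-1,0,0],0.025,-1],[[-0.8,0,0],0.025,-1],[[0,0,0],0.021,-1],[[0,0,0],0,-1]]'
cat > rel.py <<'E'
from h import *
import sys
t=np.array([float(v) for v in sys.argv[1:4]]); s=bot.observe(); M=R.from_rotvec(s['eef_rot'])
d=M.inv().apply(t-s['eef_pos'])
z=M.as_matrix()[:,2]; yaw=np.degrees(np.arctan2(z[1],z[0]))
print('t',round(s['time'],2),'units',(d/.05).round(2),'pos',s['eef_pos'].round(4),'jaw yaw',yaw.round(1),'x',M.as_matrix()[:,0].round(3),'q',s['qpos'].round(2),'F',s['contact_force'].round(1),'open',s['opening'])
E
python3 rel.py 0.578 0.071 0.38
```

```text
time: 1.62
eef_pos: [0.2293, -0.6079, 0.3943]
eef_rot: [1.399, 1.076, -1.398]
contact_force: [0.4, 0.2, 0.7]
opening: 0.0854
t 1.62 units [  0.3    3.25 -14.92] pos [ 0.2293 -0.6079  0.3943] jaw yaw -104.9 x [-0.     0.001 -1.   ] q [ 1.04  0.53  0.22  1.3  -0.11  1.32 -0.57] F [0.4 0.2 0.7] open 0.08542970111178612
```

```bash
python3 -m inch '[[[0,0.22,-1],0,-1],[[0,0.22,-1],0,-1],[[0,0.22,-1],0,-1],[[0,0.22,-1],0,-1],[[0,0.22,-1],0,-1]]'
python3 rel.py 0.578 0.071 0.38
```

```text
time: 2.25
eef_pos: [0.3457, -0.3761, 0.3907]
eef_rot: [1.393, 1.084, -1.396]
contact_force: [0.9, -0.0, -0.2]
opening: 0.0853
t 2.25 units [ 0.22  2.26 -9.82] pos [ 0.3457 -0.3761  0.3907] jaw yaw -104.5 x [-0.004  0.003 -1.   ] q [ 0.65  0.29  0.17  1.69 -0.05  1.17 -0.99] F [ 0.9 -0.  -0.2] open 0.08529962438782727
```

```bash
python3 -m inch '[[[0,0.22,-1],0,-1],[[0,0.22,-1],0,-1],[[0,0.22,-1],0,-1],[[0,0.22,-1],0,-1],[[0,0.22,-1],0,-1]]'
python3 rel.py 0.578 0.071 0.38
```

```text
time: 2.88
eef_pos: [0.4621, -0.1384, 0.3893]
eef_rot: [1.381, 1.094, -1.386]
contact_force: [0.9, 0.2, 1.0]
opening: 0.0856
t 2.88 units [ 0.18  1.27 -4.62] pos [ 0.4621 -0.1384  0.3893] jaw yaw -103.6 x [-0.006  0.003 -1.   ] q [ 0.21  0.25  0.03  1.75 -0.01  1.15 -1.57] F [0.9 0.2 1. ] open 0.08559251193500936
```

```bash
python3 -m inch '[[[0,0.25,-1],0,-1],[[0,0.25,-1],0,-1],[[0,0.25,-1],0,-1],[[0,0.25,-1],0,-1],[[0.1,0.25,-0.6],0,-1]]'
python3 rel.py 0.578 0.071 0.3
```

```text
time: 3.5
eef_pos: [0.5777, 0.0805, 0.3823]
eef_rot: [1.367, 1.105, -1.375]
contact_force: [0.4, -1.7, -0.2]
opening: 0.0854
t 3.5 units [1.64 0.06 0.19] pos [0.5777 0.0805 0.3823] jaw yaw -102.6 x [-0.008  0.003 -1.   ] q [-0.14  0.42 -0.07  1.51  0.02  1.22 -2.  ] F [ 0.4 -1.7 -0.2] open 0.08540300771142391
```

```bash
python3 -m inch '[[[0.8,0.05,0.2],0.005,-1],[[0.8,0,0],0,-1],[[0,0,0],0,-1]]'
python3 rel.py 0.578 0.071 0.197
python3 - <<'E'
from h import *
a=snap('scene','a1.png');b=snap('top','b1.png')
cv2.imwrite('pics/c1.png',cv2.resize(np.hstack([a[180:430,130:380],b[140:390,130:380]])[:,:,::-1],(800,400)))
E
```

```text
time: 3.88
eef_pos: [0.5778, 0.0748, 0.2984]
eef_rot: [1.38, 1.098, -1.389]
contact_force: [-0.0, 0.1, 0.6]
opening: 0.0852
t 3.88 units [2.03 0.04 0.08] pos [0.5778 0.0748 0.2984] jaw yaw -103.6 x [-0.01   0.005 -1.   ] q [-0.13  0.49 -0.06  1.64  0.03  1.03 -2.01] F [-0.   0.1  0.6] open 0.08518471070778337
```

View pics/c1.png

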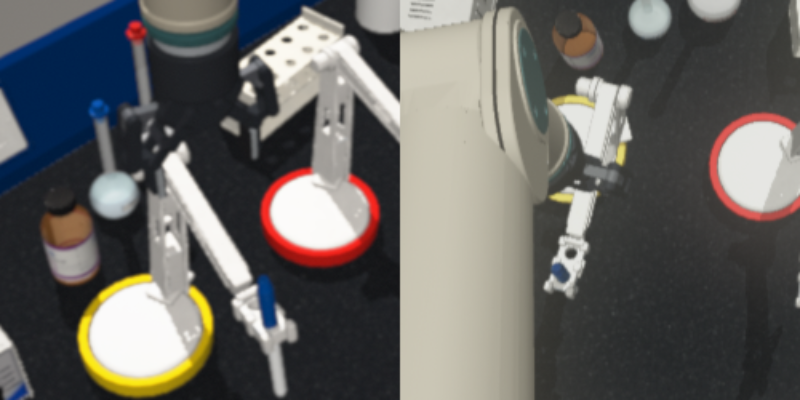

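The gripper hovers over the bar, with its fingers on either side: at about (150,130) and (255,100) in the left crop, and (605,180) in the right crop. I'll descend and close.

```bash
python3 -m inch '[[[0.8,0.04,0.08],0,-1],[[0.7,0,0],0,-1],[[0.4,0,0],0,-1],[[0,0,0],0,-1]]'
python3 rel.py 0.578 0.071 0.197
```

```text
time: 4.47
eef_pos: [0.5881, 0.0708, 0.2139]
eef_rot: [1.396, 1.085, -1.367]
contact_force: [-0.6, 0.1, 1.3]
opening: 0.0857
t 4.47 units [ 0.34 -0.2   0.05] pos [0.5881 0.0708 0.2139] jaw yaw -103.6 x [ 0.015  0.008 -1.   ] q [-0.12  0.58 -0.06  1.74  0.04  0.81 -2.01] F [-0.6  0.1  1.3] open 0.08573220677418879
```

```bash
python3 -m inch '[[[0.35,-0.2,0.05],0,-1],[[0,0,0],0,-1]]'
python3 rel.py 0.576 0.0715 0.197
```

```text
time: 4.72
eef_pos: [0.5812, 0.0711, 0.2005]
eef_rot: [1.401, 1.081, -1.36]
contact_force: [1.1, -0.4, 0.2]
opening: 0.0854
t 4.72 units [ 0.07 -0.1   0.02] pos [0.5812 0.0711 0.2005] jaw yaw -103.6 x [ 0.023  0.009 -1.   ] q [-0.13  0.58 -0.06  1.78  0.04  0.76 -2.01] F [ 1.1 -0.4  0.2] open 0.08540799133613268
```

```bash
python3 -m inch '[[[0.05,-0.1,0.02],0,0.2],[[0,0,0],0,0.2],[[0,0,0],0,0.2]]'
python3 rel.py 0.576 0.0715 0.197
python3 - <<'E'
from h import *
a=snap('scene','a2.png');b=snap('top','b2.png')
cv2.imwrite('pics/c2.png',cv2.resize(np.hstack([a[230:430,150:350],b[140:340,150:350]])[:,:,::-1],(800,400)))
E
```

```text
time: 5.1
eef_pos: [0.5792, 0.0716, 0.202]
eef_rot: [1.406, 1.076, -1.352]
contact_force: [0.6, -0.5, -0.2]
opening: 0.0344
t 5.1 units [ 0.1  -0.06  0.02] pos [0.5792 0.0716 0.202 ] jaw yaw -103.6 x [ 0.03   0.011 -0.999] q [-0.13  0.58 -0.06  1.79  0.04  0.75 -2.02] F [ 0.6 -0.5 -0.2] open 0.03442520567170532
```

View pics/c2.png

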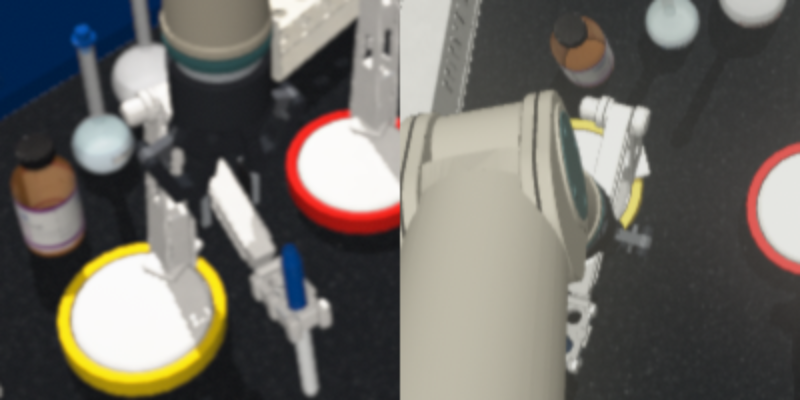

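The fingers straddle the bar, at (207,205) and (255,190) in the left crop. I'll close on it.

```bash
python3 -m inch '[[[0.1,-0.06,0],0,0.6],[[0,0,0],0,1],[[0,0,0],0,1],[[0,0,0],0,1]]'
python3 rel.py 0.576 0.0715 0.197
```

```text
time: 5.7
eef_pos: [0.5777, 0.0693, 0.1969]
eef_rot: [1.403, 1.071, -1.351]
contact_force: [0.2, -0.5, 0.6]
opening: 0.0183
t 5.7 units [-0.   -0.04 -0.03] pos [0.5777 0.0693 0.1969] jaw yaw -103.5 x [ 0.033  0.006 -0.999] q [-0.13  0.58 -0.06  1.8   0.05  0.73 -2.02] F [ 0.2 -0.5  0.6] open 0.018296363347865677
```

```bash
python3 -m inch '[[[-0.12,0,0],0,1],[[-0.12,0,0],0,1],[[-0.12,0,0],0,1],[[-0.12,0,0],0,1]]'
python3 rel.py 0.576 0.0715 0.2205
```

```text
time: 6.2
eef_pos: [0.5762, 0.0696, 0.2174]
eef_rot: [1.399, 1.075, -1.355]
contact_force: [7.0, 0.1, -10.7]
opening: 0.0183
t 6.2 units [-0.06 -0.01 -0.04] pos [0.5762 0.0696 0.2174] jaw yaw -103.4 x [ 0.028  0.006 -1.   ] q [-0.13  0.55 -0.06  1.78  0.04  0.78 -2.01] F [  7.    0.1 -10.7] open 0.018257902061555774
```

```bash
python3 -m inch '[[[-0.1,0,0],0,1],[[0,0,0],0,1]]'
python3 rel.py 0.576 0.0715 0.2205
python3 - <<'E'
from h import *
a=snap('scene','a3.png');print(bot.pinpoint('scene','yellow_grip'),bot.pinpoint('scene','yellow_hinge'))
cv2.imwrite('pics/c3.png',cv2.resize(a[230:430,150:350][:,:,::-1],(600,600)))
for q in (.2267,.336,.436): print(q,[np.round(proj('scene',model([.67877,.0456,2.894,q],r)),1) for r in(.11,.16,.2)])
E
```

```text
time: 6.45
eef_pos: [0.5764, 0.0695, 0.2218]
eef_rot: [1.399, 1.076, -1.355]
contact_force: [2.6, -0.9, 0.2]
opening: 0.0182
t 6.45 units [ 0.03 -0.02 -0.04] pos [0.5764 0.0695 0.2218] jaw yaw -103.4 x [ 0.028  0.006 -1.   ] q [-0.13  0.55 -0.06  1.77  0.04  0.79 -2.01] F [ 2.6 -0.9  0.2] open 0.01817033154799334
[{'at': [263.7, 322.2], 'p': 0.92}] []
0.2267 [array([264.3, 329.3]), array([279.7, 354. ]), array([292.6, 374.9])]
0.336 [array([264.3, 324.9]), array([279.8, 347.7]), array([293. , 367.1])]
0.436 [array([263.9, 320.2]), array([279.4, 340.9]), array([292.7, 358.6])]
```

View pics/c3.png

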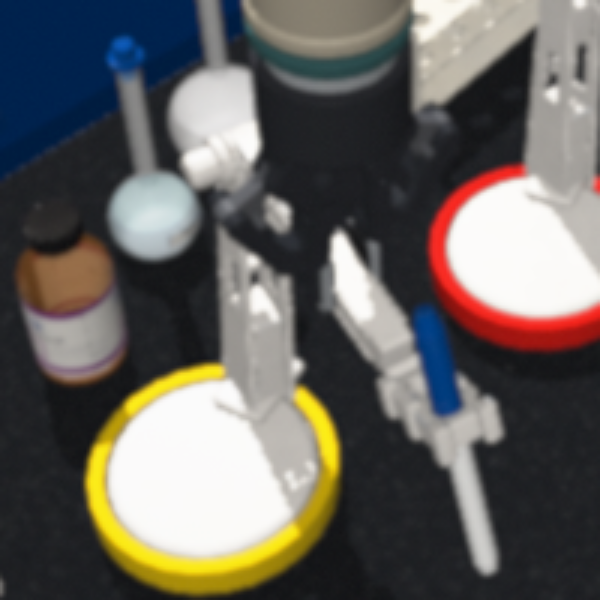

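The picture shows the arm held near level, and the bar end near (282,343) in full-picture pixels gives a joint value of about 0.4. There's no stop force yet, so I'll keep going until it's felt.

```bash
python3 -m inch '[[[-0.08,0,0],0,1],[[-0.06,0,0],0,1]]';python3 -m inch '[[[0,0,0],0,1]]'
```

```text
time: 6.85
eef_pos: [0.5767, 0.0694, 0.2273]
eef_rot: [1.4, 1.075, -1.355]
contact_force: [5.9, 1.0, -11.2]
opening: 0.0184
time: 6.98
eef_pos: [0.5767, 0.0695, 0.2272]
eef_rot: [1.4, 1.075, -1.355]
contact_force: [2.5, 0.1, -1.8]
opening: 0.0179
```

```bash
python3 -m inch '[[[-0.08,0,0],0,1],[[-0.08,0,0],0,1]]';python3 -m inch '[[[0,0,0],0,1]]'
python3 - <<'E'
from h import *
a=snap('scene','a4.png');print(bot.pinpoint('scene','yellow_grip'))
cv2.imwrite('pics/c4.png',cv2.resize(a[230:430,150:350][:,:,::-1],(600,600)))
E
```

```text
time: 7.22
eef_pos: [0.5767, 0.0694, 0.2287]
eef_rot: [1.398, 1.077, -1.356]
contact_force: [15.4, 1.5, -39.6]
opening: 0.018
time: 7.35
eef_pos: [0.5768, 0.0695, 0.2277]
eef_rot: [1.398, 1.077, -1.357]
contact_force: [1.0, -0.7, 3.3]
opening: 0.018
[{'at': [267.4, 316.2], 'p': 0.59}]
```

View pics/c4.png

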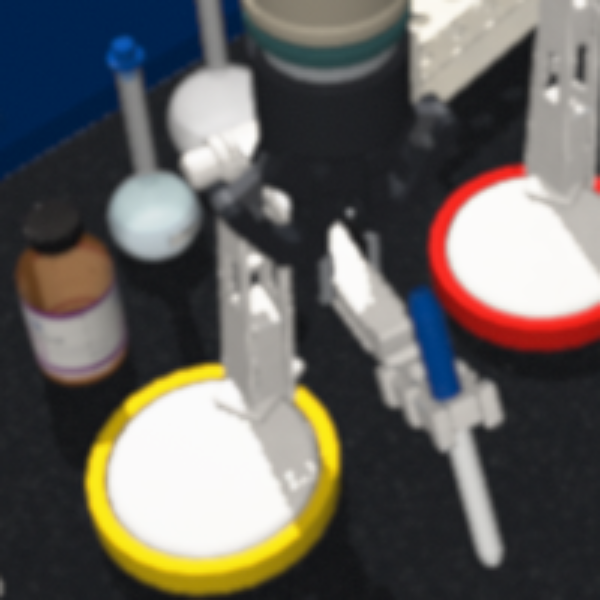

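The stop was felt at z≈0.228, with about −40 N against it and no further rise. In the picture the arm is visibly higher, close to level. Now I'll swing it slowly down.

```bash
python3 -m inch '[[[0.12,0,0],0,1],[[0.12,0,0],0,1],[[0.12,0.01,0],0,1],[[0.12,0.01,0],0,1],[[0.12,0.02,0],0,1]]';python3 -m inch '[[[0.12,0.02,0],0,1],[[0.12,0.03,0],0,1],[[0.1,0.03,0],0,1]]'
```

```text
time: 8.07
eef_pos: [0.5763, 0.0696, 0.2066]
eef_rot: [1.398, 1.077, -1.355]
contact_force: [-5.0, 0.5, 11.6]
opening: 0.018
time: 8.45
eef_pos: [0.5777, 0.0692, 0.1947]
eef_rot: [1.397, 1.078, -1.355]
contact_force: [-5.0, 0.1, 9.4]
opening: 0.0184
```

```bash
python3 -m inch '[[[0.12,0.04,0],0,1],[[0.12,0.04,0],0,1],[[0.08,0.04,0],0,1]]';python3 -m inch '[[[0.08,0.03,0],0,1]]'
```

```text
time: 8.82
eef_pos: [0.5803, 0.0687, 0.1835]
eef_rot: [1.395, 1.081, -1.357]
contact_force: [-6.5, 0.9, 8.3]
opening: 0.0181
time: 8.95
eef_pos: [0.5809, 0.0685, 0.1812]
eef_rot: [1.394, 1.081, -1.357]
contact_force: [-3.8, -1.0, 8.3]
opening: 0.0185
```

```bash
python3 -m inch '[[[0.08,0.03,0],0,1]]'; python3 -m inch '[[[0.08,0.03,0],0,1]]'
```

```text
time: 9.07
eef_pos: [0.5814, 0.0684, 0.1796]
eef_rot: [1.394, 1.082, -1.358]
contact_force: [-10.1, -0.8, 26.5]
opening: 0.0182
time: 9.2
eef_pos: [0.5815, 0.0684, 0.1794]
eef_rot: [1.393, 1.083, -1.359]
contact_force: [-14.2, -1.0, 34.8]
opening: 0.0182
```

The bottom stop was felt. The stop-to-stop travel of 48 mm matches the stated 47 mm. I'll release, keeping the jaws over the bar, then check.

```bash
python3 -m inch '[[[0,0,0],0,1],[[0,0,0],0,0],[[0,0,0],0,-1],[[0,0,0],0,-1],[[0,0,0],0,-1]]'; python3 -m inch '[[[-0.3,0,0],0,-1],[[-0.8,0,0],0,-1],[[-1,0,0],0,-1],[[-1,0,0],0,-1],[[-1,0,0],0,-1]]'; python3 -m inch '[[[0,0,0.5],0,-1],[[0,0,1],0,-1],[[0,0,1],0,-1],[[0,0,1],0,-1],[[0,0,0],0,-1]]'
python3 - <<'E'
from h import *
ims={c:snap(c,c+'5.png') for c in('scene','top')}
for c in ims:print(bot.pinpoint(c,'yellow_grip'),bot.pinpoint(c,'red_grip'))
for q in (0,.1): print(q,[np.round(proj(c,model([.67877,.0456,2.894,q],.11)),1) for c in ims])
cv2.imwrite('pics/c5.png',cv2.resize(np.hstack([ims['scene'][190:430,150:440],ims['top'][140:380,150:440]])[:,:,::-1],(800,331)))
E
```

```text
time: 9.82
eef_pos: [0.5805, 0.0692, 0.1814]
eef_rot: [1.396, 1.083, -1.359]
contact_force: [-1.0, 0.4, 0.8]
opening: 0.0852
time: 10.45
eef_pos: [0.5744, 0.0673, 0.3919]
eef_rot: [1.392, 1.087, -1.365]
contact_force: [1.5, -1.2, -0.6]
opening: 0.0852
time: 11.08
eef_pos: [0.5352, -0.1068, 0.4006]
eef_rot: [1.401, 1.078, -1.348]
contact_force: [0.3, 0.4, -0.4]
opening: 0.0853
[{'at': [263.3, 334.2], 'p': 0.69}] [{'at': [380.3, 256.8], 'p': 0.92}]
[{'at': [244.8, 255.0], 'p': 0.77}, {'at': [258.9, 199.5], 'p': 0.62}] []
0 [array([263.2, 336.3]), array([247.8, 256.1])]
0.1 [array([263.9, 333.6]), array([246.4, 257.3])]
```

View pics/c5.png

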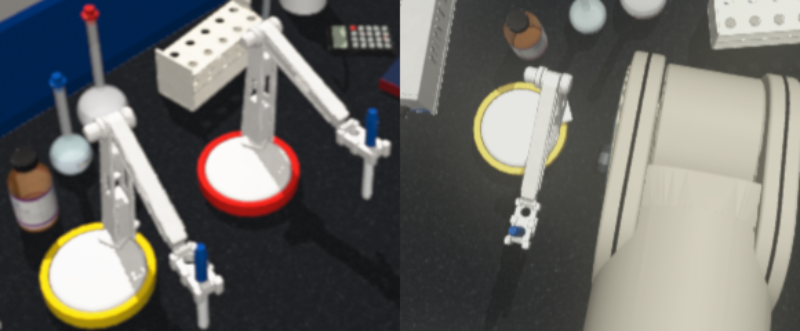

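```bash
python3 - <<'E'
from h import *
def cap(f,box):
    r0,r1,c0,c1=box; im=cv2.imread('pics/'+f)[r0:r1,c0:c1].astype(int)
    m=(im[:,:,0]>110)&(im[:,:,2]<60); ys,xs=np.nonzero(m); return (xs.mean()+c0).round(1),(ys.mean()+r0).round(1),m.sum()
for f in('scene0.png','a3.png','a4.png','scene5.png'): print(f,cap(f,(315,400,275,325)),'red',cap(f,(255,305,405,435)))
for q in(0,.05,.1,.15,.2,.25,.3,.35,.4,.436):
    p=[.67877,.0456,2.894,q];t=q-.384;u=np.array([np.cos(p[2]),np.sin(p[2]),0]);n=-np.sin(t)*u+np.array([0,0,np.cos(t)])
    print(q,np.round(proj('scene',model(p,.178)+.03*n),1))
E
```

```text
scene0.png (np.float64(295.7), np.float64(367.0), np.int64(197)) red (np.float64(419.5), np.float64(280.4), np.int64(121))
a3.png (np.float64(294.9), np.float64(351.0), np.int64(261)) red (np.float64(419.5), np.float64(280.6), np.int64(122))
a4.png (np.float64(294.0), np.float64(345.2), np.int64(286)) red (np.float64(419.6), np.float64(280.6), np.int64(121))
scene5.png (np.float64(294.9), np.float64(374.3), np.int64(87)) red (np.float64(419.5), np.float64(280.6), np.int64(122))
0 [285.8 367.9]
0.05 [286.2 365.2]
0.1 [286.4 362.1]
0.15 [286.5 358.8]
0.2 [286.4 355.2]
0.25 [286.2 351.4]
0.3 [285.9 347.3]
0.35 [285.4 342.9]
0.4 [284.7 338.3]
0.436 [284.1 334.9]
```

```bash
python3 - <<'E'
from h import *
for f in('scene0.png','a3.png','a4.png','scene5.png'):
    im=cv2.imread('pics/'+f)[310:405,275:325].astype(int); m=(im[:,:,0]-im[:,:,2]>45); ys,xs=np.nonzero(m)
    n,l,s,c=cv2.connectedComponentsWithStats(m.astype(np.uint8)); print(f,s[1:].tolist(),(c[1:]+[275,310]).round(1).tolist())
E
```

```text
scene0.png [[15, 41, 13, 34, 289]] [[296.3, 367.0]]
a3.png [[13, 21, 16, 38, 353]] [[295.1, 349.5]]
a4.png [[11, 15, 17, 39, 366]] [[294.2, 343.9]]
scene5.png [[16, 55, 10, 30, 230]] [[295.4, 379.4]]
```

The blue cap moved 35.5 px from top to bottom, against about 33 px expected for the full range. That confirms a full swing, and the red cap hasn't moved (within 0.2 px). Handing in.

```bash
python3 - <<'E'
from h import *
s=bot.observe();print(s['time'],s['contact_force'].round(1),abs(s['qd']).max());print(bot.job_done())
E
```

```text
11.375 [-0.6 -0.4 -0.1] 0.00497826271561998
the job is handed in; nothing more can be done
None
```

I swung the yellow-banded stand's arm slowly up to its top stop and back down to its bottom stop, then let go with it down. I moved the gripper up and clear and handed the job in at 11.4 s; no verdict is reported.

**Stops:** At the top the arm pushed back with about 40 N at z = 0.228, and at the bottom with about 35 N at z = 0.179. The 48 mm between them matches the 47 mm stated. I felt no binding between the stops, only about 8–14 N of resistance while moving. The force that tripped at the top was on the gripped bar, read at the wrist, and well under the 120 N limit.

**Last checks:**
- **Yellow arm:** the blue cap on its clamp head moved 35.5 px between top and bottom, against about 33 px predicted for the full range.
- **Red arm:** its cap stayed within 0.2 px of where it started.
- **Robot:** it was clear of everything and at rest, with contact force near zero.

**Disagreement:** two of the network readings of the yellow grip were off.
- **At the end:** read alone, it gives about 0.08 rad, still within 0.1 rad of the bottom stop. The stop force and the cap's travel say the arm is at the stop.
- **At the start:** the fit to the network points gave a joint value of about 0.23 rad, but the gripper's travel suggests about 0.16.

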